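# Lever the snap cover off a dosing pump

### The job

The small dosing pump has to be opened for cleaning: slip the blade of the blue pry lever under the front edge of the orange snap cover, through the slot in the sloping deck, and lever the cover up until its catches let go; do not pull the cover out with the fingers while it is still clipped in. Then lay the lever flat on the bench, lift the loosened cover off and lay it in the orange parts tray without dropping it from a height. Leave the white vials and the amber jar standing where they are.

Things in the scene. Friction and masses are not known exactly. Their poses are not given: they have to be found in the camera images.
- pump: Dosing pump, white wedge-shaped housing 104 wide (y), about 115 deep (x), fixed to the bench. Origin: on the bench below the cover's centre; x runs from its front to its back (uphill), z up. The deck slopes up along +x at 20 degrees. The cover lies flush in a compartment of the deck; the plane of the seated cover's underside is 150 mm above the origin. The front face below the deck is set back.
- slot (a point): Middle of the pry slot's front lip (the fulcrum), 126.6 mm above the bench, 52 mm downhill of the cover's centre. Slot 32 wide (y), open in front and, over its first 10 mm, above. Its floor lies 6 mm below the cover's underside, parallel to the deck, then opens into a hollow: a blade may go in 28 mm (up to 40). Turned up some 20 degrees about the lip at that depth it frees the cover.
- cover: Orange snap cover, plate 84 (x, uphill) x 60 (y) x 10 thick, black ribs on top, 90 g. Origin: centre of the plate's underside; z square to it. Two clip legs reach 16 mm below it, 8 mm downhill of centre, 20-25 mm to each side, held by spring balls (about 10 N). Freed, it stays propped with its front edge some 14 mm up; its long sides then stand above the rim there to be gripped across y.
- cover_edge (a point): Middle of the top front (downhill) edge of the cover's plate: 42 mm downhill of its centre, 10 mm above its underside. It rises about 13 mm when the cover lets go.
- lever: Pry lever, 110 g, loose on the bench: blue handle 75 long (x) x 20 wide (y) x 24 high with a black band near the blade, and a flat steel blade. Origin: centre of the handle's underside; x points along the blade, z up as it lies. The blade is 14 wide, 3 thick, at mid-height of the handle (centre 12 mm above the origin) and sticks out 63 mm, from x = 37.5 to x = 100.5.
- lever_tip (a point): Centre of the blade's end, 100.5 mm ahead of the lever's origin and 12 mm above its underside.
- tray: Orange open parts tray, 200 (x) x 180 (y) x 22 high, walls and floor 5 mm thick, fixed on the bench. Origin: centre of its underside.
- vial_a: White square perfume vial 22 x 22 with a gold cap, 94 high, standing; bystander. Origin: centre of its foot.
- vial_b: Another such vial, bystander.
- vial_c: Another such vial, bystander.
- jar: Amber glass jar with gold lid, 60 across, 85 high, standing; bystander. Origin: centre of its foot.
Things that resemble listed ones, but are neither listed nor needed, are in the scene too. There is more than one size of the lever; the one meant has the size given above.

How it is judged:
On the way, in this order (a step that is already met when the one before it is completed fails the run):
1. the lever's blade presses the cover up out of its seat (front edge at least 2.5 mm up) (contact force between lever and cover above 1 N and z of cover_edge in the frame of pump above 0.1475 m).
2. the cover is unclipped (front edge at least 8 mm up) (z of cover_edge in the frame of pump above 0.153 m), for 0.2 s.
At the end, for the whole second after the job is handed in: The cover rests in the parts tray (its centre within 85 mm along and 75 mm across of the tray's centre, less than 45 mm above the bench) and the lever lies on the bench (handle origin below 30 mm, blade end below 40 mm), both at rest (x of cover in the frame of tray between -0.085 and 0.085 m and y of cover in the frame of tray between -0.075 and 0.075 m and height (world z) of cover below 0.045 m and linear speed of each of cover, lever below 0.02 m/s and height (world z) of lever below 0.03 m and height (world z) of lever_tip below 0.04 m); the robot touches nothing.
It fails at once if the fingers touch the cover while it is still clipped in (contact force between the fingers and cover above 0.5 N and z of cover_edge in the frame of pump below 0.1505 m and distance between cover and pump below 0.16 m and horizontal distance between cover and pump below 0.012 m).
It fails at once if the cover is dropped into the tray from more than about 40 mm (horizontal distance between cover and tray below 0.12 m and height (world z) of cover above 0.065 m and contact force between the fingers and cover below 0.02 N).
It fails at once if a vial or the jar is moved more than 30 mm or tipped over (distance of any of vial_a, vial_b, vial_c, jar from where it was at the start of the episode above 0.03 m or angle between any of vial_a, vial_b, vial_c, jar's own z axis and vertical above 0.5 rad).
It also fails if it takes over 66 s, if anything falls off the work surface, if the arm or the gripper's body presses on something with over 40 N, if the wrist force passes 120 N, or if a joint passes its speed limit or range.

### The arm

A 6-joint arm with a two-finger parallel gripper is mounted at the origin on the work surface. World frame = base frame: x ahead of the robot, y to its left, z up, the work surface at z = 0. Lengths are in m, angles in rad, forces in N, time in s.
With the tool pointing down it reaches from about 0.35 to 0.85 m from the base axis. Payload 8.1 kg.
Tool frame: the origin (TCP) lies midway between the tips of the shut fingers; the grasp point (between the pads) lies r.grasp_offset behind it (r.grasp_offset is the distance from the TCP to the grasp point, in m); z points along the fingers, y is the line along which they close (so a half turn about z gives the same grasp; the last joint's range is limited). The gripper opens to 93 mm and grips with 3 to 60 N. Pads are 15 mm wide; open, the fingers measure 128 mm over their backs; the gripper's body (75 mm by 188 mm) begins 65 mm behind the grasp point.
Start: joints at [1.157, 0.13, 1.488, -0, 1.523, -0.085], TCP at [0.194, 0.568, 0.219] pointing down, gripper open.
Joint ranges: [-2.96, 2.96], [-0.89, 2.26], [0.02, 2.5], [-1.34, 4.48], [0, 2.73], [-2.66, 2.66]. Speed limits (rad/s): [2.39, 2.39, 2.79, 3.14, 3.14, 3.14].

### API

Orientations are given as a rotation vector (axis times angle).
In Python, from workcell import r gives the robot as it stands. The module is installed in compiled form; this text tells all that it offers.
- The arm moves only by the tool jog_arm, never from a script. Its argument "increments" is a list of rows, each an object with "delta_rot": the turn, a rotation vector about the tool's x, y, z in degrees, a list of three; "travel": the shift along the tool's x, y, z in cm, a list of three; "hand": the opening, from 0 (shut) to 1 (fully open). In form: [{"delta_rot": [ax, ay, az], "travel": [x, y, z], "hand": hand}, ...]. A call has 1 to 20 rows; each row is the pose to reach, as a shift and turn from the pose commanded when the call began, along the tool's axes at that moment; what a row does not reach only later rows make up. A row lasts 1/12 s, in which the tool goes at most 41.7 mm and 7.16 degrees, less where a joint would pass 70% of its speed; a pose out of reach is approached as far as the arm can. A call with a gripper value outside its range is refused whole. The fingers move at their own pace and stop on an object; the grip force is fixed at half the most. Time passes only in rows, so rows that repeat a pose let the fingers close. It gives the time, the measured TCP pose, the force, the opening and the grip force at its end, in the units of the state.
- r.sense(): the state, without advancing time (a new reading comes with each control period).
- r.get_image(name): name is "scene" or "top" or "wrist"; returns a dict with "color" (384x512x3 uint8, red, green, blue), "fx", "fy", "cx", "cy" (pixels), "k1" (the pictures are not rectified: a ray, as slopes to the right and down, at radius r is drawn at 1 + k1 r^2 times it, then the intrinsics apply), "R" (3x3) and "t" (3): a world point X has camera coordinates R X + t. Camera axes: x right, y down, z forward; pixel columns grow to the right and rows downward; lengths in m; the calibration is good to about 2 mm. A picture is of the moment at which its call begins. There is no depth.
- r.job_done(): hands the job in; it is judged then, once.
The state is a dict: "clock": time; "joints": joint angles; "dq": joint speeds; "tau": joint torques, N m; "tcp_pos": TCP position; "orientation": TCP orientation; "contact_force": force on the tool from outside, world axes, zero at the start; "torque": the same for the moment, N m; "finger_gap": finger opening in m; "finger_force": force on a finger pad.
Only numpy, scipy, OpenCV 4.12 (cv2) and the standard library are available. Lean on these libraries where they do the work, as an engineer would, in place of code of your own. Each camera call takes 0.05 s, during which the arm holds its last target. There are 200 camera calls.

## Working session

There is one attempt and no reset: what is moved stays moved. The work goes in short steps, Python scripts to look and compute and a tool call to move; the robot and the scene stay as the last step left them, time stands still between calls to the robot, and variables do not carry over. Pictures are saved under pics/ and viewed, at most 10 in all, crops included, and the job is handed in when it is done.

Besides the shell and the picture viewer there is one more tool, called after "Call:" as name(argument=value, ...), one argument or row to a line, values as JSON. jog_arm: Moves the arm, as the interface text tells. Its arguments: {"type":"object","properties":{"increments":{"type":"array"}},"required":["increments"]}

```bash
mkdir -p pics
cat > h.py <<'E'
import numpy as np, cv2
from workcell import r
from scipy.spatial.transform import Rotation as Ro
def snap(n,f=None):
    im=r.get_image(n)
    if f: cv2.imwrite('pics/'+f,im['color'][:,:,::-1])
    return im
def ray(im,u,v):
    K=np.array([[im['fx'],0,im['cx']],[0,im['fy'],im['cy']],[0,0,1.]])
    p=cv2.undistortPoints(np.array([[[u,v]]],float),K,np.array([im['k1'],0,0,0.]))[0,0]
    R=np.array(im['R']);t=np.array(im['t'])
    d=R.T@np.array([p[0],p[1],1]);return -R.T@t,d
def onz(im,u,v,z):
    o,d=ray(im,u,v);return o+d*(z-o[2])/d[2]
def proj(im,X):
    c=np.array(im['R'])@np.array(X)+np.array(im['t']);a=c[:2]/c[2];a=a*(1+im['k1']*(a@a))
    return np.round([im['fx']*a[0]+im['cx'],im['fy']*a[1]+im['cy']],1)
def tri(i1,p1,i2,p2):
    o1,d1=ray(i1,*p1);o2,d2=ray(i2,*p2)
    s=np.linalg.lstsq(np.c_[d1,-d2],o2-o1,rcond=None)[0]
    a=o1+d1*s[0];b=o2+d2*s[1];return (a+b)/2,np.linalg.norm(a-b)
E
python3 - <<'E'
from h import *
import pickle
a=snap('scene','s.png');b=snap('top','t.png');pickle.dump((a,b),open('ab.pkl','wb'))
print(r.sense(),r.grasp_offset)
for i in(a,b):print(i['fx'],i['k1'],-np.array(i['R']).T@i['t'])
E
```

```text
{'clock': 0.1, 'joints': array([ 1.15660822e+00,  1.31059034e-01,  1.48917109e+00,  1.04601365e-05,
        1.52302634e+00, -8.54153629e-02]), 'dq': array([ 0.00014881,  0.00016145, -0.00377571, -0.00084953, -0.00056318,
       -0.00102695]), 'tau': array([ 9.25627319e-04, -5.61339605e+01, -4.93094516e+01,  7.70291314e-02,
        2.90000334e-02, -9.94115817e-05]), 'tcp_pos': array([0.19350218, 0.56738983, 0.21770787]), 'orientation': array([-5.14043890e-01, -3.09882383e+00,  2.52798529e-03]), 'contact_force': array([-0.18145615, -0.58696599, -0.3638451 ]), 'torque': array([ 0.01969562, -0.04591139, -0.02939848]), 'finger_force': 0.0, 'finger_gap': 0.09307174926217067} 0.0188
435.2673816099132 0.03375128163656295 [1.08431334 0.12901323 0.9646256 ]
444.9845561126982 -0.1209564875586206 [0.46502446 0.0108312  1.16234692]
```

View pics/s.png

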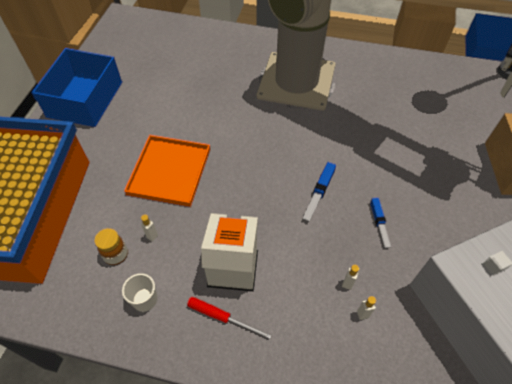

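View pics/t.png

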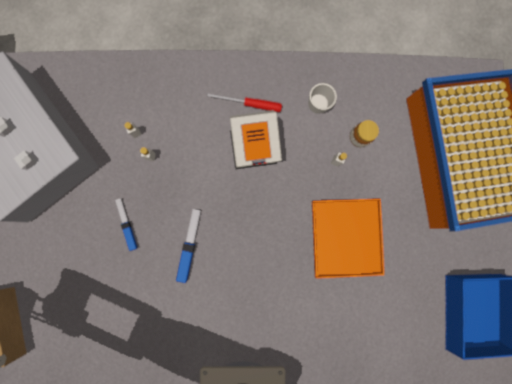

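Scene: two blue levers, a large one (scene ~(320,190), top ~(188,245)) and a small one (scene ~(380,220), top ~(126,225)). The pump is at top (257,140) with its dark slot on the robot side, and the tray at top (348,237). I'll measure both levers to tell which is meant.

Run:
```python
from h import *
import pickle
a,b=pickle.load(open('ab.pkl','rb'))
hsv=cv2.cvtColor(b['color'],cv2.COLOR_RGB2HSV)
m=cv2.inRange(hsv,(105,150,60),(125,255,255))
n,l,s,c=cv2.connectedComponentsWithStats(m)
for i in range(1,n):
    if s[i,4]>40 and s[i,0]<400:
        rr=cv2.minAreaRect(np.argwhere(l==i)[:,::-1].astype(np.float32));bx=cv2.boxPoints(rr)
        P=[onz(b,*p,0.024)[:2] for p in bx]
        print(c[i],s[i],np.round(P,3).tolist(),[round(float(np.linalg.norm(P[k]-P[k-1])),3) for k in range(4)])
m=cv2.inRange(hsv,(3,180,120),(18,255,255))
n,l,s,c=cv2.connectedComponentsWithStats(m)
for i in range(1,n):
    if s[i,4]>200:
        rr=cv2.minAreaRect(np.argwhere(l==i)[:,::-1].astype(np.float32));bx=cv2.boxPoints(rr)
        z=.16 if s[i,4]<2000 else .022
        print(c[i],s[i],np.round([onz(b,*p,z)[:2] for p in bx],3).tolist(), np.round(onz(b,*rr[0],z),3))
# blade ends
for p in[(196,210),(120,200)]:print(onz(b,*p,.012))
for p in [(130,127),(146,152),(342,157),(367,131),(323,97)]:print(p,onz(b,*p,.09))
T=b['color'][:,:,::-1]
L=cv2.resize(T[190:290,100:220],None,fx=4,fy=4,interpolation=2)
Pp=cv2.resize(T[95:185,215:300],None,fx=4,fy=4,interpolation=2)
A=a['color'][:,:,::-1];S=cv2.resize(A[205:295,195:265],None,fx=4,fy=4,interpolation=2)
o=np.zeros((800,800,3),np.uint8);o[:400,:480]=L;o[400:760,:340]=Pp;o[400:760,400:680]=S
cv2.imwrite('pics/c.png',o)
```

```text
[129.79310345 238.16666667] [124 227  13  23 174] [[0.461, 0.308], [0.467, 0.289], [0.414, 0.27], [0.407, 0.288]] [0.057, 0.02, 0.057, 0.019]
[184.12091503 266.19607843] [177 251  15  31 306] [[0.332, 0.168], [0.407, 0.154], [0.402, 0.128], [0.328, 0.143]] [0.026, 0.076, 0.026, 0.076]
[425.38654565 161.06780566] [ 407   90   38  138 1873] [[0.787, -0.384], [0.794, -0.421], [0.468, -0.469], [0.462, -0.433]] [ 0.625 -0.426  0.16 ]
[255.85283474 140.9252111 ] [242 123  28  37 829] [[0.7, 0.005], [0.708, -0.05], [0.627, -0.06], [0.62, -0.005]] [ 0.664 -0.028  0.16 ]
[347.45615385 237.77442308] [ 313  199   71   79 5200] [[0.537, -0.179], [0.544, -0.359], [0.345, -0.364], [0.34, -0.185]] [ 0.441 -0.271  0.022]
[0.51069402 0.12110197 0.012     ]
[0.53500454 0.3197194  0.012     ]
(130, 127) [0.71052694 0.28033786 0.09      ]
(146, 152) [0.64822338 0.23846948 0.09      ]
(342, 157) [ 0.63978928 -0.24251375  0.09      ]
(367, 131) [ 0.70617802 -0.30729917  0.09      ]
(323, 97) [ 0.79122906 -0.19773719  0.09      ]
```

```bash
python3 -c "
import cv2;o=cv2.imread('pics/c.png');cv2.imwrite('pics/c2.png',cv2.resize(o,(600,600)))"
```

```text
(no output)
```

View pics/c2.png

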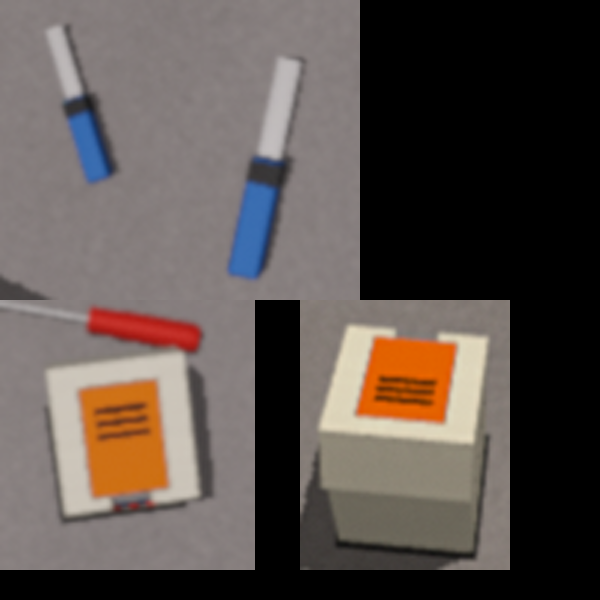

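The small lever is the one meant. Its handle including the band is about 72–75 mm, its blade about 60 mm, and its width 19 mm. The large one has a handle of about 107 mm and measures about 183 mm overall. The crop confirms this: small lever at top-view px (119,199) to (132,249). The pump slot faces the robot.

```bash
cat >> h.py <<'E'
def RT(yaw,pitch=0):
    y,p=np.radians([yaw,pitch]);X=np.array([np.cos(p)*np.cos(y),np.cos(p)*np.sin(y),np.sin(p)])
    Y=np.array([-np.sin(y),np.cos(y),0]);Z=np.cross(X,Y)
    return np.c_[-X,Y,-Z]     # tool axes for lever yaw/pitch
def go(pos,R,P0=None,R0=None):
    s=r.sense()
    if P0 is None:P0=s['tcp_pos'];R0=Ro.from_rotvec(s['orientation']).as_matrix()
    print('rot',np.round(Ro.from_matrix(R0.T@R).as_rotvec(degrees=True),2).tolist(),'trav',np.round(R0.T@(np.array(pos)-P0)*100,2).tolist())
E
python3 -c "
from h import *
go([.444,.291,.13],RT(18.6))"
```

```text
rot [-0.09, -0.04, -37.44] trav [-32.63, -18.06, 8.8]
```

Call:
jog_arm(
  increments=[
    {"delta_rot": [-0.1, 0, -37.4], "travel": [-32.6, -18.1, 8.8], "hand": 1},
    {"delta_rot": [-0.1, 0, -37.4], "travel": [-32.6, -18.1, 8.8], "hand": 1},
    {"delta_rot": [-0.1, 0, -37.4], "travel": [-32.6, -18.1, 8.8], "hand": 1},
    {"delta_rot": [-0.1, 0, -37.4], "travel": [-32.6, -18.1, 8.8], "hand": 1},
    {"delta_rot": [-0.1, 0, -37.4], "travel": [-32.6, -18.1, 8.8], "hand": 1},
    {"delta_rot": [-0.1, 0, -37.4], "travel": [-32.6, -18.1, 8.8], "hand": 1},
    {"delta_rot": [-0.1, 0, -37.4], "travel": [-32.6, -18.1, 8.8], "hand": 1},
    {"delta_rot": [-0.1, 0, -37.4], "travel": [-32.6, -18.1, 8.8], "hand": 1},
    {"delta_rot": [-0.1, 0, -37.4], "travel": [-32.6, -18.1, 8.8], "hand": 1},
    {"delta_rot": [-0.1, 0, -37.4], "travel": [-32.6, -18.1, 8.8], "hand": 1},
    {"delta_rot": [-0.1, 0, -37.4], "travel": [-32.6, -18.1, 8.8], "hand": 1},
    {"delta_rot": [-0.1, 0, -37.4], "travel": [-32.6, -18.1, 8.8], "hand": 1},
    {"delta_rot": [-0.1, 0, -37.4], "travel": [-32.6, -18.1, 8.8], "hand": 1},
    {"delta_rot": [-0.1, 0, -37.4], "travel": [-32.6, -18.1, 8.8], "hand": 1},
    {"delta_rot": [-0.1, 0, -37.4], "travel": [-32.6, -18.1, 8.8], "hand": 1},
    {"delta_rot": [-0.1, 0, -37.4], "travel": [-32.6, -18.1, 8.8], "hand": 1},
  ],
)

```text
clock: 1.43
tcp_pos: [0.4433, 0.2923, 0.131]
orientation: [-0.509, 3.099, 0.003]
contact_force: [-0.3, 0.8, 0.1]
finger_gap: 0.0932
finger_force: 0.0
```

Run:
```python
from h import *
w=snap('wrist','w1.png');s=r.sense();print(s['clock'],s['tcp_pos'],s['orientation'],s['joints'])
hsv=cv2.cvtColor(w['color'],cv2.COLOR_RGB2HSV)
m=cv2.inRange(hsv,(105,150,60),(125,255,255))
n,l,st,c=cv2.connectedComponentsWithStats(m)
for i in range(1,n):
    if st[i,4]>100:
        rr=cv2.minAreaRect(np.argwhere(l==i)[:,::-1].astype(np.float32))
        print(c[i],st[i],[(p.round(),onz(w,*p,.024).round(4)[:2]) for p in cv2.boxPoints(rr)])
```

```text
1.4833 [0.44336009 0.29217317 0.13091963] [-5.09055205e-01  3.09938463e+00  2.93731164e-03] [ 4.84984402e-01  1.77041473e-03  1.78511674e+00  1.59627235e-03
  1.35346831e+00 -1.41173621e+00]
[106.30722892  45.56581883] [  66    0   81   97 4482] [(array([63., 82.], dtype=float32), array([0.4083, 0.1239])), (array([107., -14.], dtype=float32), array([0.3282, 0.1423])), (array([150.,   5.], dtype=float32), array([0.3326, 0.1772])), (array([105., 102.], dtype=float32), array([0.413, 0.161]))]
[250.36698413 176.50412698] [ 239  142   24   71 1575] [(array([239., 142.], dtype=float32), array([0.41  , 0.2735])), (array([262., 142.], dtype=float32), array([0.404 , 0.2912])), (array([262., 212.], dtype=float32), array([0.4614, 0.3115])), (array([239., 212.], dtype=float32), array([0.4678, 0.2926]))]
```

View pics/w1.png

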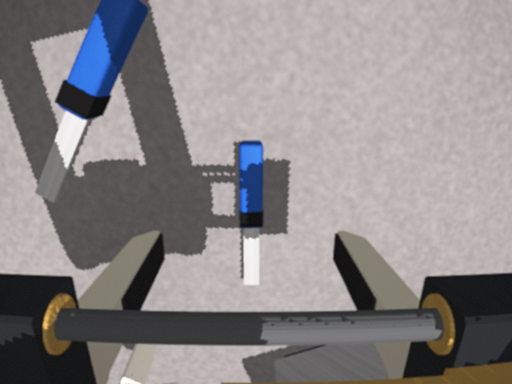

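Wrist view: the target lever lies with its handle at px (239–262, 142–227) and its blade end at (251,284). Its origin is about (0.4425, 0.2945), yaw 18.8°.

```bash
python3 -c "
from h import *
go([.4425,.2942,.005],RT(18.8))"
```

```text
rot [0.1, 0.06, -0.15] trav [0.03, 0.2, 12.59]
```

Call:
jog_arm(
  increments=[
    {"delta_rot": [0, 0, 0], "travel": [0, 0.2, 3], "hand": 1},
    {"delta_rot": [0, 0, 0], "travel": [0, 0.2, 6], "hand": 1},
    {"delta_rot": [0, 0, 0], "travel": [0, 0.2, 9], "hand": 1},
    {"delta_rot": [0, 0, 0], "travel": [0, 0.2, 11], "hand": 1},
    {"delta_rot": [0, 0, 0], "travel": [0, 0.2, 12], "hand": 1},
    {"delta_rot": [0, 0, 0], "travel": [0, 0.2, 12.5], "hand": 1},
    {"delta_rot": [0, 0, 0], "travel": [0, 0.2, 12.5], "hand": 1},
    {"delta_rot": [0, 0, 0], "travel": [0, 0.2, 12.5], "hand": 0},
    {"delta_rot": [0, 0, 0], "travel": [0, 0.2, 12.5], "hand": 0},
    {"delta_rot": [0, 0, 0], "travel": [0, 0.2, 12.5], "hand": 0},
    {"delta_rot": [0, 0, 0], "travel": [0, 0.2, 12.5], "hand": 0},
    {"delta_rot": [0, 0, 0], "travel": [0, 0.2, 12.5], "hand": 0},
    {"delta_rot": [0, 0, 0], "travel": [0, 0.2, 12.5], "hand": 0},
    {"delta_rot": [0, 0, 0], "travel": [0, 0.2, 12.5], "hand": 0},
    {"delta_rot": [0, 0, 0], "travel": [0, 0.2, 12.5], "hand": 0},
    {"delta_rot": [0, 0, 0], "travel": [0, 0.2, 12.5], "hand": 0},
    {"delta_rot": [0, 0, 0], "travel": [0, 0.2, 12.5], "hand": 0},
  ],
)

```text
clock: 2.9
tcp_pos: [0.4431, 0.2934, 0.0056]
orientation: [-0.507, 3.1, 0.003]
contact_force: [-1.1, 0.3, 0.2]
finger_gap: 0.0312
finger_force: 0.0
```

Call:
jog_arm(
  increments=[
    {"delta_rot": [0, 0, 0], "travel": [0, 0, 0], "hand": 0},
    {"delta_rot": [0, 0, 0], "travel": [0, 0, 0], "hand": 0},
    {"delta_rot": [0, 0, 0], "travel": [0, 0, 0], "hand": 0},
    {"delta_rot": [0, 0, 0], "travel": [0, 0, 0], "hand": 0},
    {"delta_rot": [0, 0, 0], "travel": [0, 0, 0], "hand": 0},
    {"delta_rot": [0, 0, 0], "travel": [0, 0, 0], "hand": 0},
    {"delta_rot": [0, 0, 0], "travel": [0, 0, -2], "hand": 0},
    {"delta_rot": [0, 0, 0], "travel": [0, 0, -5], "hand": 0},
    {"delta_rot": [0, 0, 0], "travel": [0, 0, -9], "hand": 0},
    {"delta_rot": [0, 0, 0], "travel": [0, 0, -13], "hand": 0},
    {"delta_rot": [0, 0, 0], "travel": [0, 0, -15], "hand": 0},
    {"delta_rot": [0, 0, 0], "travel": [0, 0, -15], "hand": 0},
  ],
)

```text
clock: 3.9
tcp_pos: [0.4464, 0.2949, 0.1623]
orientation: [-0.505, 3.091, 0.008]
contact_force: [0.7, 1.2, -0.7]
finger_gap: 0.0193
finger_force: 30.0
```

Run:
```python
from h import *
lip=np.array([.6206,-.034,.1266]);yaw=7.1
R=RT(yaw,20)
# pose with tip 60 mm in front of the lip (along slot axis), blade bottom ~1.5 above floor
X=-R[:,0];Z=-R[:,2]
org=lip-X*(.060+.1005)+Z*(.0015+.0015-.012)   # lever origin
tcp=org+Z*.005
print(tcp,r.sense()['tcp_pos'],r.sense()['finger_gap'])
go(tcp,R)
```

```text
[ 0.47229343 -0.05247256  0.067947  ] [0.44644856 0.29485489 0.16230537] 0.01931152754841049
rot [2.24, -19.35, 11.3] trav [8.7, -33.78, 9.24]
```

Call:
jog_arm(
  increments=[
    {"delta_rot": [0.5, -4, 2], "travel": [1.8, -7, 0], "hand": 0},
    {"delta_rot": [0.9, -8, 5], "travel": [3.5, -14, 2], "hand": 0},
    {"delta_rot": [1.5, -13, 7], "travel": [5.5, -21, 4], "hand": 0},
    {"delta_rot": [2.2, -19.3, 11.3], "travel": [8.7, -33.8, 9.2], "hand": 0},
    {"delta_rot": [2.2, -19.3, 11.3], "travel": [8.7, -33.8, 9.2], "hand": 0},
    {"delta_rot": [2.2, -19.3, 11.3], "travel": [8.7, -33.8, 9.2], "hand": 0},
    {"delta_rot": [2.2, -19.3, 11.3], "travel": [8.7, -33.8, 9.2], "hand": 0},
    {"delta_rot": [2.2, -19.3, 11.3], "travel": [8.7, -33.8, 9.2], "hand": 0},
    {"delta_rot": [2.2, -19.3, 11.3], "travel": [8.7, -33.8, 9.2], "hand": 0},
    {"delta_rot": [2.2, -19.3, 11.3], "travel": [8.7, -33.8, 9.2], "hand": 0},
    {"delta_rot": [2.2, -19.3, 11.3], "travel": [8.7, -33.8, 9.2], "hand": 0},
    {"delta_rot": [2.2, -19.3, 11.3], "travel": [8.7, -33.8, 9.2], "hand": 0},
    {"delta_rot": [2.2, -19.3, 11.3], "travel": [8.7, -33.8, 9.2], "hand": 0},
    {"delta_rot": [2.2, -19.3, 11.3], "travel": [8.7, -33.8, 9.2], "hand": 0},
  ],
)

```text
clock: 5.07
tcp_pos: [0.4684, -0.0535, 0.0631]
orientation: [-0.178, 2.798, 0.026]
contact_force: [0.2, -0.5, -2.4]
finger_gap: 0.0195
finger_force: 30.0
```

Run:
```python
from h import *
import pickle
w=snap('wrist');t=snap('top');pickle.dump((w,t),open('wt.pkl','wb'))
s=r.sense();print(s['tcp_pos'],s['orientation']);P=s['tcp_pos'];R=Ro.from_rotvec(s['orientation']).as_matrix()
lip=np.array([.6206,-.034,.1266]);X=-R[:,0];Z=-R[:,2]
tip=P-Z*.005+X*.1005+Z*.012
print('tip exp',tip,proj(t,tip),proj(w,tip),'lip',proj(t,lip),proj(w,lip))
W=w['color'][:,:,::-1];T=cv2.resize(t['color'][100:220,200:320,::-1],None,fx=4.5,fy=4.5,interpolation=2)
o=np.zeros((540,800,3),np.uint8);o[:,260:]=T
o[:195,:260]=cv2.resize(W,(260,195));
cv2.imwrite('pics/e.png',o);cv2.imwrite('pics/w2.png',W)
```

```text
[ 0.46858504 -0.05367565  0.06338481] [-0.17758553  2.7970582   0.02583515]
tip exp [ 0.56027494 -0.04190804  0.10343147] [260.9 188.1] [247.2 390.2] lip [258.1 161.7] [247.6 455.8]
```

View pics/e.png

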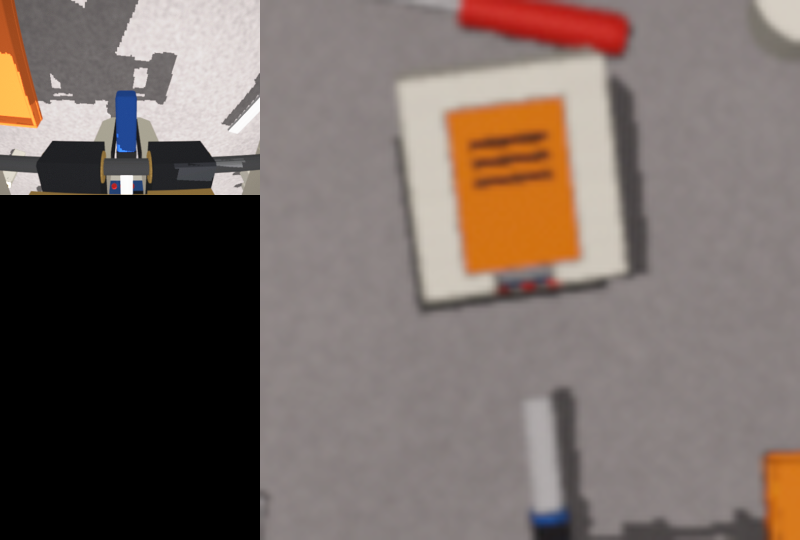

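Top view: the blade tip is at px (262,188) and the slot centre at (259,162), both matching prediction to about 1 px. Next I move the tip to 15 mm before the lip and check its height.

```bash
cat >> h.py <<'E'
LIP=np.array([.6206,-.0345,.1266]);OFF=.0055
def lev(depth,pitch,h=.003,yaw=7.1,turn=0):
    # tcp so that the blade centre passes h above lip at axis pitch, tip depth beyond the lip; then turned about the lip
    R=RT(yaw,pitch);X=-R[:,0];Z=-R[:,2]
    return LIP+X*(depth-.1005)+Z*(h-.012+OFF),R
def tipnow():
    s=r.sense();R=Ro.from_rotvec(s['orientation']).as_matrix();X=-R[:,0];Z=-R[:,2]
    tip=s['tcp_pos']+X*.1005+Z*(.012-OFF)
    B=RT(7.1,20);v=tip-LIP;p=np.degrees(np.arcsin(X[2]));y=np.degrees(np.arctan2(X[1],X[0]))
    print('t',s['clock'],'tip depth/lat/h mm',np.round([-B[:,0]@v*1e3,B[:,1]@v*1e3,-B[:,2]@v*1e3],1),'pitch',p.round(2),'yaw',y.round(2),'F',s['contact_force'].round(1),'gap',round(s['finger_gap'],4),s['finger_force'])
    return tip
E
python3 - <<'E'
from h import *
tipnow();go(*lev(-.015,20))
E
```

```text
t 5.1667 tip depth/lat/h mm [-65.    0.1  -1.5] pitch 19.44 yaw 7.3 F [-0.2  0.6 -1.4] gap 0.0195 29.97748374938965
rot [-0.13, -0.56, 0.19] trav [-5.01, 0.01, -0.4]
```

Call:
jog_arm(
  increments=[
    {"delta_rot": [-0.1, -0.5, 0.2], "travel": [-1.5, 0, -0.4], "hand": 0},
    {"delta_rot": [-0.1, -0.5, 0.2], "travel": [-3, 0, -0.4], "hand": 0},
    {"delta_rot": [-0.1, -0.5, 0.2], "travel": [-4.2, 0, -0.4], "hand": 0},
    {"delta_rot": [-0.1, -0.5, 0.2], "travel": [-5, 0, -0.4], "hand": 0},
    {"delta_rot": [-0.1, -0.5, 0.2], "travel": [-5, 0, -0.4], "hand": 0},
    {"delta_rot": [-0.1, -0.5, 0.2], "travel": [-5, 0, -0.4], "hand": 0},
    {"delta_rot": [-0.1, -0.5, 0.2], "travel": [-5, 0, -0.4], "hand": 0},
    {"delta_rot": [-0.1, -0.5, 0.2], "travel": [-5, 0, -0.4], "hand": 0},
  ],
)

```text
clock: 5.83
tcp_pos: [0.5129, -0.0489, 0.0828]
orientation: [-0.17, 2.791, 0.03]
contact_force: [0.2, 0.3, -0.7]
finger_gap: 0.0197
finger_force: 30.0
```

Run:
```python
from h import *
tip=tipnow()
a=snap('scene');t=snap('top')
print(proj(a,tip),proj(t,tip),'lip',proj(a,LIP),proj(t,LIP))
import pickle;pickle.dump((a,t),open('at.pkl','wb'))
A=cv2.resize(a['color'][170:270,190:270,::-1],None,fx=5,fy=5,interpolation=2)
T=cv2.resize(t['color'][120:220,225:305,::-1],None,fx=5,fy=5,interpolation=2)
cv2.imwrite('pics/f.png',np.hstack([A,T]));tipnow();go(*lev(-.015,20))
```

```text
t 5.8333 tip depth/lat/h mm [-16.6  -1.2   2.2] pitch 19.84 yaw 6.96 F [ 0.2  0.3 -0.7] gap 0.0197 29.977213740348816
[233.7 214.8] [259.6 168.7] lip [233.1 220.3] [258.3 161.7]
t 5.9333 tip depth/lat/h mm [-16.2  -1.4   2.4] pitch 19.87 yaw 6.94 F [-0.2  0.1 -1.4] gap 0.0198 29.977397918701172
rot [-0.05, -0.13, -0.15] trav [-0.13, 0.12, -0.04]
```

View pics/f.png

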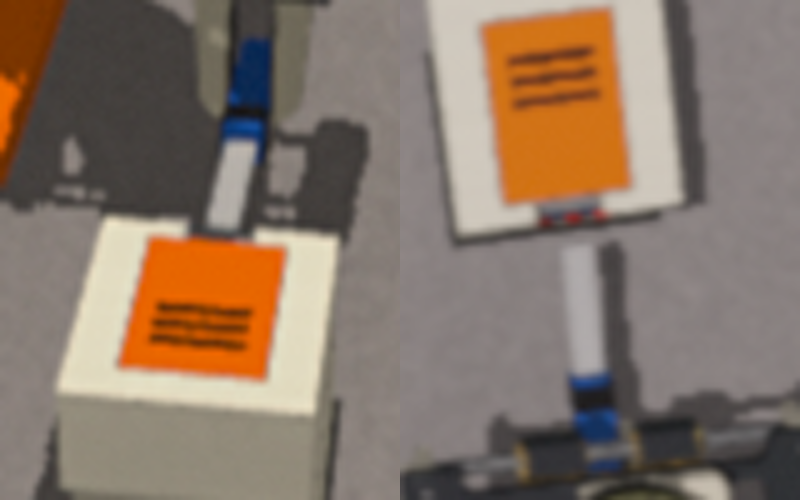

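Run:
```python
from h import *
import pickle
a,t=pickle.load(open('at.pkl','rb'))
B=RT(7.1,20);X=-B[:,0];Z=-B[:,2]
ce=LIP+Z*.016+X*.010
print('cover edge pred',ce,proj(a,ce),proj(t,ce),'tri',tri(a,(233.5,218.6),t,(258.4,159.2)))
cb=ce+X*.084;print('cover back pred',proj(a,cb),proj(t,cb),'obs scene',(190+193/5,170+373/5),'top',(225+148/5,120+17/5), cb,tri(a,(190+193/5,170+373/5),t,(225+148/5,120+17/5)))
print('tip tri',tri(a,(234.4,216.4),t,(261,169.4)))
for R in (1.,):
  d=(LIP-X*.0162)
```

```text
cover edge pred [ 0.62449451 -0.03401491  0.14505528] [232.5 217.6] [258.4 158.9] tri (array([ 0.62415659, -0.03308044,  0.14060647]), np.float64(0.002090702706152608))
cover back pred [226.2 243.6] [254.8 122.8] obs scene (228.6, 244.6) top (254.6, 123.4) [ 0.70282342 -0.02425853  0.17378498] (array([ 0.70194092, -0.02190089,  0.16919102]), np.float64(0.004307092242060571))
tip tri (array([ 0.60353133, -0.03915273,  0.1141836 ]), np.float64(0.004808140867553212))
```

Vision leaves the tip height uncertain by a few mm. I'll enter the slot's open front (first 10 mm) slightly high, then lower until I feel the lip.

Run:
```python
from h import *
go(*lev(.006,20,h=.007))
```

```text
rot [-0.05, -0.13, -0.15] trav [-2.22, 0.12, -0.44]
```

Call:
jog_arm(
  increments=[
    {"delta_rot": [0, 0, 0], "travel": [0, 0.1, -0.44], "hand": 0},
    {"delta_rot": [0, 0, 0], "travel": [-0.6, 0.1, -0.44], "hand": 0},
    {"delta_rot": [0, 0, 0], "travel": [-1.2, 0.1, -0.44], "hand": 0},
    {"delta_rot": [0, 0, 0], "travel": [-1.7, 0.1, -0.44], "hand": 0},
    {"delta_rot": [0, 0, 0], "travel": [-2.2, 0.1, -0.44], "hand": 0},
    {"delta_rot": [0, 0, 0], "travel": [-2.2, 0.1, -0.44], "hand": 0},
    {"delta_rot": [0, 0, 0], "travel": [-2.2, 0.1, -0.44], "hand": 0},
  ],
)

```text
clock: 6.52
tcp_pos: [0.533, -0.0457, 0.0951]
orientation: [-0.17, 2.79, 0.03]
contact_force: [0.4, 0.0, -1.0]
finger_gap: 0.0194
finger_force: 30.0
```

```bash
python3 -c "
from h import *
tipnow()"
```

```text
t 6.5167 tip depth/lat/h mm [ 6.8 -0.5  6.9] pitch 19.89 yaw 6.98 F [ 0.4  0.  -1. ] gap 0.0194 29.977262914180756
```

No contact. Now lower in 1 mm steps.

Call:
jog_arm(
  increments=[
    {"delta_rot": [0, 0, 0], "travel": [0, 0, 0.1], "hand": 0},
    {"delta_rot": [0, 0, 0], "travel": [0, 0, 0.2], "hand": 0},
    {"delta_rot": [0, 0, 0], "travel": [0, 0, 0.2], "hand": 0},
    {"delta_rot": [0, 0, 0], "travel": [0, 0, 0.2], "hand": 0},
  ],
)

```text
clock: 6.85
tcp_pos: [0.5331, -0.0456, 0.0928]
orientation: [-0.169, 2.79, 0.03]
contact_force: [-0.6, 0.2, -0.8]
finger_gap: 0.0198
finger_force: 30.0
```

Call:
jog_arm(
  increments=[
    {"delta_rot": [0, 0, 0], "travel": [0, 0, 0.1], "hand": 0},
    {"delta_rot": [0, 0, 0], "travel": [0, 0, 0.2], "hand": 0},
    {"delta_rot": [0, 0, 0], "travel": [0, 0, 0.2], "hand": 0},
    {"delta_rot": [0, 0, 0], "travel": [0, 0, 0.2], "hand": 0},
  ],
)

```text
clock: 7.18
tcp_pos: [0.534, -0.0456, 0.0912]
orientation: [-0.169, 2.79, 0.03]
contact_force: [0.0, -0.3, -1.0]
finger_gap: 0.0197
finger_force: 30.0
```

```bash
python3 -c "
from h import *
tipnow()"
```

```text
t 7.1833 tip depth/lat/h mm [ 6.3 -0.5  2.9] pitch 19.89 yaw 6.95 F [ 0.  -0.3 -1. ] gap 0.0197 29.977283477783203
```

Call:
jog_arm(
  increments=[
    {"delta_rot": [0, 0, 0], "travel": [0, 0, 0.1], "hand": 0},
    {"delta_rot": [0, 0, 0], "travel": [0, 0, 0.1], "hand": 0},
    {"delta_rot": [0, 0, 0], "travel": [0, 0, 0.1], "hand": 0},
  ],
)

```text
clock: 7.43
tcp_pos: [0.5344, -0.0455, 0.0903]
orientation: [-0.17, 2.79, 0.03]
contact_force: [-0.8, -0.4, -1.8]
finger_gap: 0.0199
finger_force: 30.0
```

Call:
jog_arm(
  increments=[
    {"delta_rot": [0, 0, 0], "travel": [0, 0, 0.1], "hand": 0},
    {"delta_rot": [0, 0, 0], "travel": [0, 0, 0.1], "hand": 0},
    {"delta_rot": [0, 0, 0], "travel": [0, 0, 0.1], "hand": 0},
  ],
)

```text
clock: 7.68
tcp_pos: [0.5349, -0.0456, 0.0896]
orientation: [-0.169, 2.789, 0.029]
contact_force: [-1.1, -0.2, 1.1]
finger_gap: 0.0196
finger_force: 30.0
```

```bash
python3 -c "
from h import *
tipnow()"
```

```text
t 7.6833 tip depth/lat/h mm [ 6.6 -0.6  1.2] pitch 19.92 yaw 6.95 F [-1.1 -0.2  1.1] gap 0.0196 29.977833330631256
```

Contact came at nominal height 1.2 mm (1.5 expected), so the geometry holds. I raise 1.3 mm and insert to 30 mm.

Call:
jog_arm(
  increments=[
    {"delta_rot": [0, 0, 0], "travel": [0, 0, -0.13], "hand": 0},
    {"delta_rot": [0, 0, 0], "travel": [0, 0, -0.13], "hand": 0},
    {"delta_rot": [0, 0, 0], "travel": [-0.3, 0, -0.13], "hand": 0},
    {"delta_rot": [0, 0, 0], "travel": [-0.6, 0, -0.13], "hand": 0},
    {"delta_rot": [0, 0, 0], "travel": [-0.9, 0, -0.13], "hand": 0},
    {"delta_rot": [0, 0, 0], "travel": [-1.2, 0, -0.13], "hand": 0},
    {"delta_rot": [0, 0, 0], "travel": [-1.2, 0, -0.13], "hand": 0},
  ],
)

```text
clock: 8.27
tcp_pos: [0.5463, -0.0442, 0.0952]
orientation: [-0.17, 2.789, 0.029]
contact_force: [-0.2, 0.9, -0.5]
finger_gap: 0.0196
finger_force: 30.0
```

```bash
python3 -c "
from h import *
tipnow()"
```

```text
t 8.2667 tip depth/lat/h mm [19.3 -0.7  2.5] pitch 19.95 yaw 6.97 F [-0.2  0.9 -0.5] gap 0.0196 29.97730314731598
```

Call:
jog_arm(
  increments=[
    {"delta_rot": [0, 0, 0], "travel": [-0.3, 0, 0], "hand": 0},
    {"delta_rot": [0, 0, 0], "travel": [-0.6, 0, 0], "hand": 0},
    {"delta_rot": [0, 0, 0], "travel": [-0.9, 0, 0], "hand": 0},
    {"delta_rot": [0, 0, 0], "travel": [-1.1, 0, 0], "hand": 0},
    {"delta_rot": [0, 0, 0], "travel": [-1.1, 0, 0], "hand": 0},
  ],
)

```text
clock: 8.68
tcp_pos: [0.5563, -0.0429, 0.0988]
orientation: [-0.17, 2.789, 0.029]
contact_force: [0.5, 0.6, -0.9]
finger_gap: 0.0198
finger_force: 30.0
```

Run:
```python
from h import *
tipnow()
# turn about lip, from the current pose: rows
for d in(4,8,12,16,20,24):
    p,R=lev(.030,20+d,h=.0015); print(d,end=' ');go(p,R)
```

```text
t 8.6833 tip depth/lat/h mm [30.1 -0.6  2.4] pitch 19.93 yaw 6.96 F [ 0.5  0.6 -0.9] gap 0.0198 29.977439045906067
4 rot [-0.07, -4.07, -0.13] trav [-0.05, 0.04, 0.6]
8 rot [-0.07, -8.07, -0.12] trav [-0.13, 0.04, 1.08]
12 rot [-0.07, -12.07, -0.12] trav [-0.26, 0.04, 1.56]
16 rot [-0.08, -16.07, -0.12] trav [-0.41, 0.04, 2.03]
20 rot [-0.08, -20.07, -0.12] trav [-0.59, 0.04, 2.49]
24 rot [-0.09, -24.07, -0.11] trav [-0.81, 0.05, 2.93]
```

Call:
jog_arm(
  increments=[
    {"delta_rot": [0, -2, 0], "travel": [0, 0, 0.35], "hand": 0},
    {"delta_rot": [0, -4, 0], "travel": [-0.05, 0, 0.6], "hand": 0},
    {"delta_rot": [0, -6, 0], "travel": [-0.1, 0, 0.84], "hand": 0},
    {"delta_rot": [0, -8, 0], "travel": [-0.13, 0, 1.08], "hand": 0},
    {"delta_rot": [0, -10, 0], "travel": [-0.2, 0, 1.32], "hand": 0},
    {"delta_rot": [0, -12, 0], "travel": [-0.26, 0, 1.56], "hand": 0},
    {"delta_rot": [0, -12, 0], "travel": [-0.26, 0, 1.56], "hand": 0},
  ],
)

```text
clock: 9.27
tcp_pos: [0.5627, -0.042, 0.0838]
orientation: [-0.156, 2.58, 0.045]
contact_force: [-1.6, -0.0, 0.1]
finger_gap: 0.02
finger_force: 30.0
```

Run:
```python
from h import *
tipnow()
for d in(14,16,18,20,22,24):
    p,R=lev(.030,20+d,h=.0015); print(d,end=' ');go(p,R)
```

```text
t 9.2667 tip depth/lat/h mm [27.5 -0.6  6.9] pitch 31.95 yaw 6.91 F [-1.6 -0.   0.1] gap 0.02 29.978856146335602
14 rot [-0.09, -2.05, -0.16] trav [-0.19, 0.03, 0.21]
16 rot [-0.09, -4.05, -0.16] trav [-0.22, 0.03, 0.45]
18 rot [-0.09, -6.05, -0.16] trav [-0.26, 0.03, 0.7]
20 rot [-0.1, -8.05, -0.15] trav [-0.3, 0.03, 0.94]
22 rot [-0.1, -10.05, -0.15] trav [-0.36, 0.03, 1.18]
24 rot [-0.1, -12.05, -0.15] trav [-0.42, 0.03, 1.42]
```

Call:
jog_arm(
  increments=[
    {"delta_rot": [0, -2, 0], "travel": [-0.19, 0, 0.21], "hand": 0},
    {"delta_rot": [0, -4, 0], "travel": [-0.22, 0, 0.45], "hand": 0},
    {"delta_rot": [0, -6, 0], "travel": [-0.26, 0, 0.7], "hand": 0},
    {"delta_rot": [0, -8, 0], "travel": [-0.3, 0, 0.94], "hand": 0},
    {"delta_rot": [0, -10, 0], "travel": [-0.36, 0, 1.18], "hand": 0},
    {"delta_rot": [0, -10, 0], "travel": [-0.36, 0, 1.18], "hand": 0},
    {"delta_rot": [0, -10, 0], "travel": [-0.36, 0, 1.18], "hand": 0},
  ],
)

```text
clock: 9.85
tcp_pos: [0.5721, -0.0407, 0.076]
orientation: [-0.146, 2.409, 0.057]
contact_force: [-2.0, 0.3, -0.6]
finger_gap: 0.0196
finger_force: 30.0
```

Run:
```python
from h import *
tipnow()
a=snap('scene');t=snap('top')
import pickle;pickle.dump((a,t),open('at2.pkl','wb'))
A=cv2.resize(a['color'][170:270,190:270,::-1],None,fx=5,fy=5,interpolation=2)
T=cv2.resize(t['color'][120:220,225:305,::-1],None,fx=5,fy=5,interpolation=2)
cv2.imwrite('pics/g.png',np.hstack([A,T]))
for d in(24,26,28):
    p,R=lev(.030,20+d,h=.0015); print(d,end=' ');go(p,R)
```

```text
t 9.85 tip depth/lat/h mm [27.7 -0.4 12.5] pitch 41.77 yaw 6.89 F [-2.   0.3 -0.6] gap 0.0196 29.977727830410004
24 rot [-0.08, -2.16, -0.08] trav [0.12, 0.04, 0.28]
26 rot [-0.08, -4.16, -0.08] trav [0.09, 0.04, 0.52]
28 rot [-0.09, -6.16, -0.08] trav [0.05, 0.04, 0.77]
```

View pics/g.png

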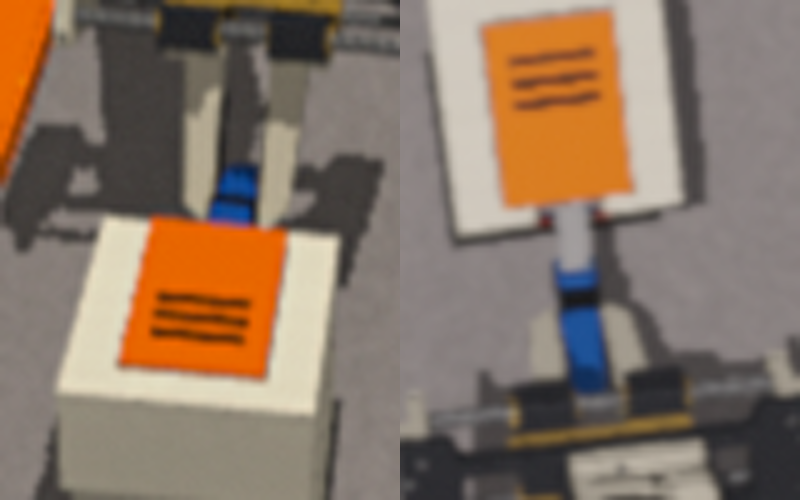

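The scene crop shows the cover's front edge up by about 19 crop px (3.8 px, roughly 10–12 mm). A little more turn will make sure it is free.

Call:
jog_arm(
  increments=[
    {"delta_rot": [0, -2, 0], "travel": [0, 0, 0.28], "hand": 0},
    {"delta_rot": [0, -4, 0], "travel": [0, 0, 0.52], "hand": 0},
    {"delta_rot": [0, -4, 0], "travel": [0, 0, 0.52], "hand": 0},
    {"delta_rot": [0, -4, 0], "travel": [0, 0, 0.52], "hand": 0},
    {"delta_rot": [0, -4, 0], "travel": [0, 0, 0.52], "hand": 0},
  ],
)

```text
clock: 10.37
tcp_pos: [0.5759, -0.0356, 0.0786]
orientation: [-0.137, 2.346, 0.052]
contact_force: [-1.1, -0.4, -2.0]
finger_gap: 0.0198
finger_force: 30.0
```

Run:
```python
from h import *
tipnow()
a=snap('scene')
import pickle
b=pickle.load(open('ab.pkl','rb'))[0];c=pickle.load(open('at2.pkl','rb'))[0]
# front (upper) edge row of cover orange per col in scene image
for im in(b,c,a):
    h=cv2.cvtColor(im['color'],cv2.COLOR_RGB2HSV);m=cv2.inRange(h,(3,180,120),(18,255,255))
    print([int(np.argmax(m[195:260,u]>0))+195 for u in(222,228,234,240,245)])
p,R=lev(-.05,30,h=.004);go(p,R);p,R=lev(.03,22,h=.0030);go(p,R)
```

```text
t 10.3667 tip depth/lat/h mm [29.8  4.1 19. ] pitch 45.38 yaw 6.83 F [-1.1 -0.4 -2. ] gap 0.0198 29.977263808250427
[218, 218, 219, 219, 220]
[213, 214, 215, 215, 216]
[211, 212, 213, 213, 214]
rot [-0.51, 15.39, -0.27] trav [8.04, -0.49, -3.96]
rot [-0.49, 23.39, -0.31] trav [0.07, -0.45, -2.68]
```

Run:
```python
from h import *
print(r.sense()['joints'].round(3));tipnow()
p,R=lev(.03,32,h=.0030);go(p,R);p,R=lev(-.03,32,h=.003);go(p,R);p,R=lev(-.06,25,h=.0030);go(p,R)
```

```text
[-0.372 -0.418  2.472  0.788  0.485 -2.656]
t 10.4167 tip depth/lat/h mm [29.8  4.  19. ] pitch 45.39 yaw 6.81 F [-0.1  0.3 -2.1] gap 0.0197 29.977321922779083
rot [-0.51, 13.39, -0.27] trav [0.4, -0.44, -1.5]
rot [-0.51, 13.39, -0.27] trav [6.23, -0.48, -2.89]
rot [-0.5, 20.39, -0.3] trav [8.62, -0.51, -5.47]
```

Joint 6 reached its limit there; the cover edge is up about 6 px, so it is freed. I back the lever out.

Call:
jog_arm(
  increments=[
    {"delta_rot": [-0.2, 5, -0.1], "travel": [0.1, -0.2, -0.5], "hand": 0},
    {"delta_rot": [-0.5, 10, -0.2], "travel": [0.3, -0.4, -1.1], "hand": 0},
    {"delta_rot": [-0.5, 13.4, -0.3], "travel": [0.4, -0.44, -1.5], "hand": 0},
    {"delta_rot": [-0.5, 13.4, -0.3], "travel": [0.4, -0.44, -1.5], "hand": 0},
    {"delta_rot": [-0.5, 13.4, -0.3], "travel": [1.4, -0.45, -1.7], "hand": 0},
    {"delta_rot": [-0.5, 13.4, -0.3], "travel": [2.4, -0.45, -2.0], "hand": 0},
    {"delta_rot": [-0.5, 13.4, -0.3], "travel": [4, -0.46, -2.4], "hand": 0},
    {"delta_rot": [-0.5, 13.4, -0.3], "travel": [6.2, -0.5, -2.9], "hand": 0},
    {"delta_rot": [-0.5, 20.4, -0.3], "travel": [8.6, -0.5, -5.5], "hand": 0},
    {"delta_rot": [-0.5, 20.4, -0.3], "travel": [8.6, -0.5, -5.5], "hand": 0},
    {"delta_rot": [-0.5, 20.4, -0.3], "travel": [8.6, -0.5, -5.5], "hand": 0},
    {"delta_rot": [-0.5, 20.4, -0.3], "travel": [8.6, -0.5, -5.5], "hand": 0},
  ],
)

```text
clock: 11.42
tcp_pos: [0.4784, -0.052, 0.0559]
orientation: [-0.166, 2.697, 0.038]
contact_force: [0.1, -0.5, -0.6]
finger_gap: 0.0196
finger_force: 30.0
```

Run:
```python
from h import *
print(r.sense()['joints'].round(3));tipnow()
a=snap('scene');t=snap('top')
import pickle;pickle.dump((a,t),open('at3.pkl','wb'))
h=cv2.cvtColor(a['color'],cv2.COLOR_RGB2HSV);m=cv2.inRange(h,(3,180,120),(18,255,255))
print([int(np.argmax(m[195:260,u]>0))+195 for u in(222,228,234,240,245)])
h=cv2.cvtColor(t['color'],cv2.COLOR_RGB2HSV);m=cv2.inRange(h,(3,180,120),(18,255,255))[100:180,235:285]
rr=cv2.minAreaRect(np.argwhere(m>0)[:,::-1].astype(np.float32)+[235,100]) if 0 else cv2.minAreaRect((np.argwhere(m>0)[:,::-1]+[235,100]).astype(np.float32))
for p in cv2.boxPoints(rr):print(p,onz(t,*p,.17).round(4))
# lay lever flat: level at (0.43,0.0), yaw 7
for z in(.09,OFF+.002):go([.40,0.0,z],RT(10,0))
```

```text
[-0.379 -0.502  2.416  0.276  0.855 -2.216]
t 11.4167 tip depth/lat/h mm [-59.3   0.1  -1.8] pitch 25.24 yaw 7.05 F [ 0.1 -0.5 -0.6] gap 0.0196 29.977229833602905
[213, 214, 213, 215, 215]
[242.16707 125.94823] [0.696  0.0043 0.17  ]
[266.62943 123.41765] [ 0.7025 -0.0514  0.17  ]
[270.39532 159.82118] [ 0.6186 -0.0599  0.17  ]
[245.93295 162.35176] [ 0.6124 -0.0047  0.17  ]
rot [-0.6, 25.14, -2.91] trav [4.97, 6.11, -6.13]
rot [-0.6, 25.14, -2.91] trav [8.47, 6.11, 1.34]
```

The cover stays propped about 13 mm up (edge rows 213–215 against 218–220 seated). Now I lay the lever flat at (0.46, 0.04).

Run:
```python
from h import *
for z in(.08,OFF+.001):go([.46,0.04,z],RT(10,0))
```

```text
rot [-0.6, 25.14, -2.91] trav [-0.44, 9.35, -2.49]
rot [-0.6, 25.14, -2.91] trav [2.68, 9.34, 4.17]
```

Call:
jog_arm(
  increments=[
    {"delta_rot": [-0.1, 7, -1], "travel": [0, 2, -1.0], "hand": 0},
    {"delta_rot": [-0.3, 14, -2], "travel": [-0.2, 5, -2.0], "hand": 0},
    {"delta_rot": [-0.6, 21, -2.9], "travel": [-0.4, 8, -2.5], "hand": 0},
    {"delta_rot": [-0.6, 25.1, -2.9], "travel": [-0.4, 9.3, -2.5], "hand": 0},
    {"delta_rot": [-0.6, 25.1, -2.9], "travel": [-0.4, 9.3, -2.5], "hand": 0},
    {"delta_rot": [-0.6, 25.1, -2.9], "travel": [0.6, 9.3, -0.3], "hand": 0},
    {"delta_rot": [-0.6, 25.1, -2.9], "travel": [1.6, 9.3, 1.8], "hand": 0},
    {"delta_rot": [-0.6, 25.1, -2.9], "travel": [2.2, 9.3, 3.2], "hand": 0},
    {"delta_rot": [-0.6, 25.1, -2.9], "travel": [2.5, 9.3, 3.7], "hand": 0},
    {"delta_rot": [-0.6, 25.1, -2.9], "travel": [2.5, 9.3, 3.7], "hand": 0},
  ],
)

```text
clock: 12.35
tcp_pos: [0.4569, 0.0394, 0.0092]
orientation: [0.273, -3.125, -0.002]
contact_force: [0.0, 0.0, -1.0]
finger_gap: 0.0196
finger_force: 30.0
```

Run:
```python
from h import *
tipnow();print(r.sense()['tcp_pos']);go([.46,0.04,OFF],RT(10,0))
```

```text
t 12.35 tip depth/lat/h mm [-87.8  98.6 -86.5] pitch -0.25 yaw 9.98 F [ 0.  0. -1.] gap 0.0196 29.977305829524994
[0.45692825 0.03939372 0.00919492]
rot [0.09, -0.25, -0.02] trav [-0.31, 0.01, 0.37]
```

Call:
jog_arm(
  increments=[
    {"delta_rot": [0, 0, 0], "travel": [0, 0, 0.2], "hand": 0},
    {"delta_rot": [0, 0, 0], "travel": [0, 0, 0.33], "hand": 0},
    {"delta_rot": [0, 0, 0], "travel": [0, 0, 0.33], "hand": 0},
    {"delta_rot": [0, 0, 0], "travel": [0, 0, 0.33], "hand": 1},
    {"delta_rot": [0, 0, 0], "travel": [0, 0, 0.33], "hand": 1},
    {"delta_rot": [0, 0, 0], "travel": [0, 0, 0.33], "hand": 1},
    {"delta_rot": [0, 0, 0], "travel": [0, 0, 0.33], "hand": 1},
    {"delta_rot": [0, 0, 0], "travel": [0, 0, 0.33], "hand": 1},
    {"delta_rot": [0, 0, 0], "travel": [0, 0, -2], "hand": 1},
    {"delta_rot": [0, 0, 0], "travel": [0, 0, -5], "hand": 1},
    {"delta_rot": [0, 0, 0], "travel": [0, 0, -9], "hand": 1},
    {"delta_rot": [0, 0, 0], "travel": [0, 0, -13], "hand": 1},
    {"delta_rot": [0, 0, 0], "travel": [0, 0, -17], "hand": 1},
    {"delta_rot": [0, 0, 0], "travel": [0, 0, -21], "hand": 1},
    {"delta_rot": [0, 0, 0], "travel": [0, 0, -24], "hand": 1},
    {"delta_rot": [0, 0, 0], "travel": [0, 0, -24], "hand": 1},
  ],
)

```text
clock: 13.68
tcp_pos: [0.4625, 0.0395, 0.2593]
orientation: [-0.273, 3.12, -0.002]
contact_force: [0.8, 0.3, 0.8]
finger_gap: 0.0926
finger_force: 0.0
```

Now position above the cover: grip about 20 mm behind the raised front edge, tool pitched 10°.

Run:
```python
from h import *
import pickle
a,t=pickle.load(open('at3.pkl','rb'))
print(r.sense()['joints'].round(2))
fr=onz(t,258.2,161.1,.158);bk=onz(t,254.4,124.7,.174);d=bk-fr;yaw=np.degrees(np.arctan2(d[1],d[0]));print(fr,bk,yaw,np.linalg.norm(d))
G=fr+np.array([np.cos(np.radians(yaw)),np.sin(np.radians(yaw)),0])*.019;print(G)
go([G[0],G[1],.22],RT(7,10));go([G[0],G[1],.154],RT(7,10))
```

```text
[-0.03 -0.27  1.8  -0.    1.6  -1.77]
[ 0.61728372 -0.03289184  0.158     ] [ 0.69825629 -0.02339344  0.174     ] 6.690442506961905 0.08308295575370085
[ 0.63615433 -0.03067824  0.158     ]
rot [0.15, -9.44, 2.99] trav [-15.85, -9.91, 4.1]
rot [0.15, -9.44, 2.99] trav [-15.78, -9.9, 10.7]
```

Call:
jog_arm(
  increments=[
    {"delta_rot": [0, -3, 1], "travel": [-3, -2, 0], "hand": 1},
    {"delta_rot": [0, -6, 2], "travel": [-6, -4, 1], "hand": 1},
    {"delta_rot": [0.1, -9.4, 3], "travel": [-9, -6, 2], "hand": 1},
    {"delta_rot": [0.1, -9.4, 3], "travel": [-12, -8, 3], "hand": 1},
    {"delta_rot": [0.1, -9.4, 3], "travel": [-14.5, -9.4, 3.8], "hand": 1},
    {"delta_rot": [0.1, -9.4, 3], "travel": [-15.8, -9.9, 4.1], "hand": 1},
    {"delta_rot": [0.1, -9.4, 3], "travel": [-15.8, -9.9, 4.1], "hand": 1},
    {"delta_rot": [0.1, -9.4, 3], "travel": [-15.8, -9.9, 4.1], "hand": 1},
    {"delta_rot": [0.1, -9.4, 3], "travel": [-15.8, -9.9, 4.1], "hand": 1},
  ],
)

```text
clock: 14.43
tcp_pos: [0.6312, -0.0303, 0.2097]
orientation: [-0.182, 2.975, 0.019]
contact_force: [-0.5, -0.4, 0.4]
finger_gap: 0.093
finger_force: 0.0
```

Run:
```python
from h import *
w=snap('wrist','w3.png');s=r.sense();print(s['tcp_pos'],s['orientation'],s['finger_gap'])
h=cv2.cvtColor(w['color'],cv2.COLOR_RGB2HSV);m=cv2.inRange(h,(3,180,120),(18,255,255))
n,l,st,c=cv2.connectedComponentsWithStats(m);print([st[i].tolist() for i in range(1,n) if st[i,4]>300])
a=snap('scene');h=cv2.cvtColor(a['color'],cv2.COLOR_RGB2HSV);m=cv2.inRange(h,(3,180,120),(18,255,255))
print([int(np.argmax(m[195:260,u]>0))+195 for u in(222,228,234,240,245)])
go([.6362,-.0307,.154],RT(7,10))
```

```text
[ 0.63125233 -0.03015756  0.21020846] [-0.18199551  2.97434194  0.01874627] 0.09240557322891092
[[0, 0, 110, 26, 2646], [203, 179, 87, 115, 8232]]
[214, 213, 214, 215, 216]
rot [0.14, -0.68, -0.0] trav [0.45, -0.13, 5.66]
```

View pics/w3.png

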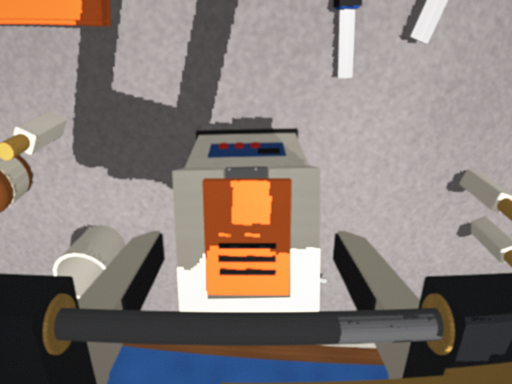

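Wrist view: the cover is at px (203–290, 179–294), centred between the open fingers; the lever lies flat at (345,40). Descend.

Call:
jog_arm(
  increments=[
    {"delta_rot": [0, -0.6, 0], "travel": [0.2, -0.1, 2], "hand": 1},
    {"delta_rot": [0, -0.6, 0], "travel": [0.4, -0.1, 4], "hand": 1},
    {"delta_rot": [0, -0.6, 0], "travel": [0.45, -0.1, 5], "hand": 1},
    {"delta_rot": [0, -0.6, 0], "travel": [0.45, -0.1, 5.2], "hand": 1},
    {"delta_rot": [0, -0.6, 0], "travel": [0.45, -0.1, 5.2], "hand": 1},
    {"delta_rot": [0, -0.6, 0], "travel": [0.45, -0.1, 5.2], "hand": 1},
  ],
)

```text
clock: 15.03
tcp_pos: [0.6363, -0.0309, 0.1592]
orientation: [-0.181, 2.963, 0.019]
contact_force: [-0.3, 0.1, 0.3]
finger_gap: 0.093
finger_force: 0.0
```

Run:
```python
from h import *
s=r.sense();print(s['tcp_pos'],s['contact_force']);go([.6362,-.0307,.154],RT(7,10))
```

```text
[ 0.63633372 -0.03091195  0.15916747] [-0.27699882  0.07135959  0.33067185]
rot [0.13, -0.04, -0.02] trav [0.1, 0.02, 0.51]
```

Call:
jog_arm(
  increments=[
    {"delta_rot": [0, 0, 0], "travel": [0.1, 0, 0.2], "hand": 1},
    {"delta_rot": [0, 0, 0], "travel": [0.1, 0, 0.4], "hand": 1},
    {"delta_rot": [0, 0, 0], "travel": [0.1, 0, 0.5], "hand": 1},
    {"delta_rot": [0, 0, 0], "travel": [0.1, 0, 0.5], "hand": 1},
    {"delta_rot": [0, 0, 0], "travel": [0.1, 0, 0.5], "hand": 1},
  ],
)

```text
clock: 15.45
tcp_pos: [0.6358, -0.031, 0.1529]
orientation: [-0.181, 2.964, 0.019]
contact_force: [0.1, -1.2, 0.6]
finger_gap: 0.093
finger_force: 0.0
```

Call:
jog_arm(
  increments=[
    {"delta_rot": [0, 0, 0], "travel": [0, 0, 0], "hand": 0.4},
    {"delta_rot": [0, 0, 0], "travel": [0, 0, 0], "hand": 0},
    {"delta_rot": [0, 0, 0], "travel": [0, 0, 0], "hand": 0},
    {"delta_rot": [0, 0, 0], "travel": [0, 0, 0], "hand": 0},
    {"delta_rot": [0, 0, 0], "travel": [0, 0, 0], "hand": 0},
    {"delta_rot": [0, 0, 0], "travel": [0, 0, 0], "hand": 0},
    {"delta_rot": [0, 0, 0], "travel": [0, 0, 0], "hand": 0},
    {"delta_rot": [0, 0, 0], "travel": [0, 0, 0], "hand": 0},
  ],
)

```text
clock: 16.12
tcp_pos: [0.6357, -0.0308, 0.1527]
orientation: [-0.181, 2.964, 0.02]
contact_force: [-0.4, 1.0, 0.1]
finger_gap: 0.0593
finger_force: 30.0
```

Call:
jog_arm(
  increments=[
    {"delta_rot": [0, 0, 0], "travel": [0, 0, 0], "hand": 0},
    {"delta_rot": [0, 0, 0], "travel": [0, 0, -0.5], "hand": 0},
    {"delta_rot": [0, 0, 0], "travel": [0, 0, -1], "hand": 0},
    {"delta_rot": [0, 0, 0], "travel": [0, 0, -1.5], "hand": 0},
    {"delta_rot": [0, 0, 0], "travel": [0, 0, -2.2], "hand": 0},
    {"delta_rot": [0, 0, 0], "travel": [0, 0, -3], "hand": 0},
    {"delta_rot": [0, 0, 0], "travel": [0, 0, -4], "hand": 0},
    {"delta_rot": [0, 0, 0], "travel": [0, 0, -5.5], "hand": 0},
    {"delta_rot": [0, 0, 0], "travel": [0, 0, -7], "hand": 0},
    {"delta_rot": [0, 0, 0], "travel": [0, 0, -7], "hand": 0},
  ],
)

```text
clock: 16.95
tcp_pos: [0.6255, -0.033, 0.2268]
orientation: [-0.18, 2.958, 0.017]
contact_force: [0.8, -0.4, 0.5]
finger_gap: 0.0595
finger_force: 30.0
```

Run:
```python
from h import *
a=snap('scene');t=snap('top');s=r.sense();print(s['tcp_pos'],s['finger_gap'],s['contact_force'])
A=a['color'][150:290,100:280,::-1]
cv2.imwrite('pics/k.png',cv2.resize(A,None,fx=3,fy=3,interpolation=2))
R=RT(0,10)
# grip point 23 mm downhill of cover centre
tr=np.array([.441,-.271]);
for z in(.16,.06,.035):go([tr[0]-.023,tr[1],z],RT(0,0))
```

```text
[ 0.62449984 -0.0328012   0.22308053] 0.05960768641592433 [-0.52979337  0.59913919 -1.05313527]
rot [0.72, 10.0, 6.95] trav [24.13, -21.15, 2.1]
rot [0.72, 10.0, 6.95] trav [25.87, -21.16, 11.95]
rot [0.72, 10.0, 6.95] trav [26.3, -21.17, 14.41]
```

View pics/k.png

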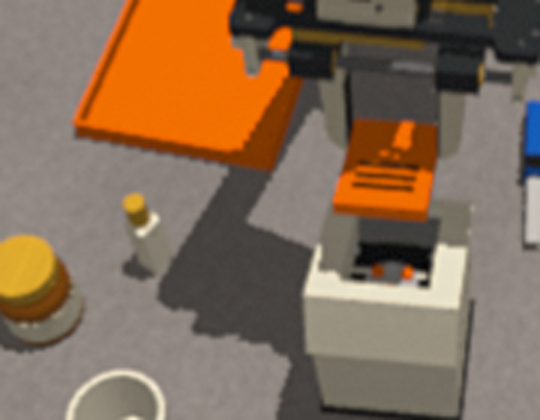

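The cover is out and held level between the fingers (scene crop (390,165)); the bystanders are undisturbed. Carry it over the tray.

Call:
jog_arm(
  increments=[
    {"delta_rot": [0, 1, 1], "travel": [2, -2, 0], "hand": 0},
    {"delta_rot": [0, 2, 2], "travel": [5, -4.4, 0], "hand": 0},
    {"delta_rot": [0.1, 4, 3], "travel": [8, -7, 0], "hand": 0},
    {"delta_rot": [0.2, 5, 4], "travel": [11, -9.6, 0], "hand": 0},
    {"delta_rot": [0.4, 6, 5], "travel": [14, -12.2, 0], "hand": 0},
    {"delta_rot": [0.6, 8, 6], "travel": [17, -15, 0.5], "hand": 0},
    {"delta_rot": [0.7, 10, 7], "travel": [20, -17.6, 1], "hand": 0},
    {"delta_rot": [0.7, 10, 7], "travel": [22.5, -20, 1.6], "hand": 0},
    {"delta_rot": [0.7, 10, 7], "travel": [24.1, -21.1, 2.1], "hand": 0},
    {"delta_rot": [0.7, 10, 7], "travel": [24.1, -21.1, 2.1], "hand": 0},
    {"delta_rot": [0.7, 10, 7], "travel": [24.6, -21.1, 4.5], "hand": 0},
    {"delta_rot": [0.7, 10, 7], "travel": [25, -21.1, 7], "hand": 0},
    {"delta_rot": [0.7, 10, 7], "travel": [25.4, -21.1, 9.5], "hand": 0},
    {"delta_rot": [0.7, 10, 7], "travel": [25.9, -21.1, 12], "hand": 0},
    {"delta_rot": [0.7, 10, 7], "travel": [25.9, -21.1, 12], "hand": 0},
    {"delta_rot": [0.7, 10, 7], "travel": [25.9, -21.1, 12], "hand": 0},
  ],
)

```text
clock: 18.38
tcp_pos: [0.4156, -0.2685, 0.0569]
orientation: [-0.0, -3.136, -0.006]
contact_force: [0.1, -0.6, -0.4]
finger_gap: 0.0594
finger_force: 30.0
```

Run:
```python
from h import *
s=r.sense();print(s['tcp_pos'],s['joints'].round(2),s['finger_gap']);go([.418,-.271,.027],RT(0,0))
```

```text
[ 0.4155523  -0.26852062  0.05691687] [-0.68 -0.    1.93 -0.    1.22 -2.25] 0.059448594197480636
rot [0.22, -0.33, -0.01] trav [-0.26, -0.26, 2.99]
```

Call:
jog_arm(
  increments=[
    {"delta_rot": [0, 0, 0], "travel": [0, 0, 1], "hand": 0},
    {"delta_rot": [0, 0, 0], "travel": [0, 0, 2], "hand": 0},
    {"delta_rot": [0, 0, 0], "travel": [0, 0, 2.6], "hand": 0},
    {"delta_rot": [0, 0, 0], "travel": [0, 0, 3], "hand": 0},
    {"delta_rot": [0, 0, 0], "travel": [0, 0, 3], "hand": 0},
    {"delta_rot": [0, 0, 0], "travel": [0, 0, 3], "hand": 0},
  ],
)

```text
clock: 18.88
tcp_pos: [0.4166, -0.2702, 0.0285]
orientation: [-0.001, -3.139, -0.001]
contact_force: [0.5, -0.4, -0.0]
finger_gap: 0.0591
finger_force: 30.0
```

Call:
jog_arm(
  increments=[
    {"delta_rot": [0, 0, 0], "travel": [0, 0, 0.2], "hand": 0},
    {"delta_rot": [0, 0, 0], "travel": [0, 0, 0.4], "hand": 0},
    {"delta_rot": [0, 0, 0], "travel": [0, 0, 0.4], "hand": 0},
    {"delta_rot": [0, 0, 0], "travel": [0, 0, 0.4], "hand": 1},
    {"delta_rot": [0, 0, 0], "travel": [0, 0, 0.4], "hand": 1},
    {"delta_rot": [0, 0, 0], "travel": [0, 0, 0.4], "hand": 1},
    {"delta_rot": [0, 0, 0], "travel": [0, 0, 0.4], "hand": 1},
    {"delta_rot": [0, 0, 0], "travel": [0, 0, 0.4], "hand": 1},
    {"delta_rot": [0, 0, 0], "travel": [0, 0, -2], "hand": 1},
    {"delta_rot": [0, 0, 0], "travel": [0, 0, -5], "hand": 1},
    {"delta_rot": [0, 0, 0], "travel": [0, 0, -9], "hand": 1},
    {"delta_rot": [0, 0, 0], "travel": [0, 0, -13], "hand": 1},
    {"delta_rot": [0, 0, 0], "travel": [0, 0, -17], "hand": 1},
    {"delta_rot": [0, 0, 0], "travel": [0, 0, -20], "hand": 1},
    {"delta_rot": [0, 0, 0], "travel": [0, 0, -20], "hand": 1},
    {"delta_rot": [0, 0, 0], "travel": [0, 0, -20], "hand": 1},
  ],
)

```text
clock: 20.22
tcp_pos: [0.4183, -0.2713, 0.2311]
orientation: [0.001, 3.14, -0.004]
contact_force: [-0.8, -0.1, -0.2]
finger_gap: 0.0928
finger_force: 0.0
```

Run:
```python
from h import *
snap('scene','z.png');print(r.sense()['finger_gap'],r.sense()['contact_force'])
```

```text
0.09293143062034045 [ 0.15217435 -0.40997321 -0.4207786 ]
```

View pics/z.png

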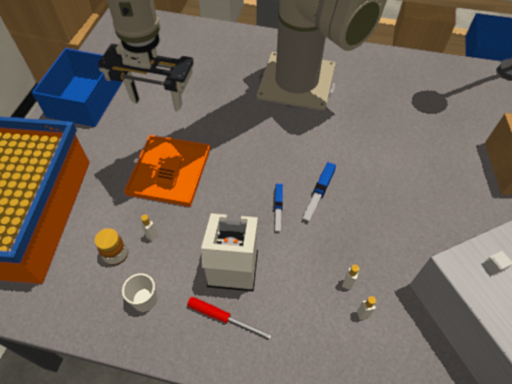

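The cover (ribs at (165,173)) rests in the tray and the lever lies flat at (278,205). The vials and jar are unmoved and the gripper is empty and clear, so I hand in.

```bash
python3 -c "
from workcell import r
print(r.job_done())"
```

```text
the job is handed in; nothing more can be done
None
```

I pried the cover loose with the small blue lever, laid the lever flat on the bench, set the cover in the orange tray, and handed the job in at about 20 s; no verdict came back, and the last picture shows the vials and jar standing where they were.

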